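# Hold a plaster moulding square in the corner of the squaring board

### The job

Pick up the longer of the two plaster mouldings by its rib, lay it flat on the plywood squaring board with its long edge against the low fence and one end against the stop block, and hold it there with one steady slanting push, about 10 N down on the board and about 10 N against the fence, so that it can be marked. Plaster is brittle: grip, set down and press gently, and leave everything else on the table where it is. Finish while still holding it pressed: do not let go.

Things in the scene. Friction and masses are not known exactly. Their poses are not given: they have to be found in the camera images.
- strip_grip (a point): grip point of the long white plaster moulding, loose, 0.19 to 0.35 kg. Flange 140 mm long (y), 76 mm wide (x), 12 mm thick; along its middle an upright rib 24 mm wide, its top 42 mm above the underside. Rib up, either way round. Point: mid length and width, in the rib, 33 mm above the underside, 9 mm below its top. Chips (failure) over 40 N of grip or 45 N on board or fence
- board: plywood squaring board, fixed to the table, 160 mm (x) by 360 mm (y), 18 mm thick; origin in the centre of its underside, on the table; x points to the fence, z up. Its rigid top, the bed, is 18 mm above the table
- fence: low straight batten of pale wood, fixed and rigid on the bed along the far edge (board +x): 24 mm wide (x), 360 mm long (y), 14 mm above the bed; origin in the centre of its underside; axes as the board's. Its working face is 12 mm from its origin on the -x side, 56 mm from the board's origin
- stop: pale wooden stop block, fixed, rigid, on the bed beside the fence: 56 mm (x), 30 mm (y), 28 mm high; origin in the centre of its underside; axes as the board's; its place along the fence varies. The moulding goes on its +y side (longer free part of the bed); its middle is then 85 mm in y from the stop's origin and 18 mm in x from the board's
- shortpiece: bystander: short offcut of the same plaster moulding, 60 mm long, loose; origin under its centre
- tile: bystander: square plaster relief tile, 130 mm by 130 mm, 22 mm high, loose; origin under its centre
- tube_tall: bystander: paint tube standing on its cap, 46 mm across, 160 mm high; origin under its centre
- tube_short: bystander: paint tube standing on its cap, 46 mm across, 120 mm high; origin under its centre
- cup: bystander: clear plastic cup, 70 mm across, 85 mm high; origin under its centre
- brush: bystander: paint brush, 170 mm long, lying flat
Things that resemble listed ones, but are neither listed nor needed, are in the scene too. Leave any orange or turquoise look-alike of the part that bears strip_grip alone.

How it is judged (in metres and radians):
On the way:
1. the long moulding is lifted off the table in the gripper (height (world z) of strip_grip above 0.055 m and contact force between the fingers and strip above 0.5 N), for 0.2 s.
At the end, for the whole second after the job is handed in: the long moulding lies flat (3 degrees), square to the fence (2.3 degrees), edge on the fence (3 mm), end within 4 mm of the stop, and the robot still holds it there through the last second: over 3 N against the fence, over 5 N on the bed (x of strip_grip in the frame of board between 0.014 and 0.021 m and z of strip_grip in the frame of board between 0.047 and 0.0545 m and y of strip_grip in the frame of stop between 0.081 and 0.089 m and angle between the y axis of strip_grip and the y axis of board, either way round below 0.04 rad and angle between strip_grip's own z axis and vertical below 0.05 rad and contact force between strip and fence above 3 N and contact force between strip and board above 5 N and contact force between the fingers and strip above 3 N); the arm keeps its last pose, push and grip.
It fails at once if the moulding is gripped too hard: over 90 N from both fingers together, which is 40 N of grip and the push (contact force between the fingers and strip above 90 N).
It fails at once if the moulding is pressed or knocked on the board with over 45 N (contact force between strip and board above 45 N).
It fails at once if the moulding is pressed or knocked against the fence with over 45 N (contact force between strip and fence above 45 N).
It fails at once if a bystander is moved by more than 30 mm (distance of any of shortpiece, tile, tube_tall, tube_short, cup, brush from where it was at the start of the episode above 0.03 m).
It also fails if it takes over 62 s, if anything falls off the work surface, if the arm or the gripper's body presses on something with over 40 N, if the wrist force passes 120 N, or if a joint passes its speed limit or range.

### The arm

A 6-joint arm with a two-finger parallel gripper is mounted at the origin on the work surface. World frame = base frame: x ahead of the robot, y to its left, z up, the work surface at z = 0. Lengths are in mm, angles in rad, forces in N, time in s.
With the tool pointing down it reaches from about 200 to 875 mm from the base axis. Payload 3.4 kg.
Tool frame: the origin (TCP) lies midway between the tips of the shut fingers; the grasp point (between the pads) lies 19 mm behind it; z points along the fingers, y is the line along which they close (so a half turn about z gives the same grasp; the last joint's range is limited). The gripper opens to 94 mm and grips with 3 to 60 N. Pads are 16 mm wide; open, the fingers measure 119 mm over their backs; the gripper's body (75 mm by 177 mm) begins 78 mm behind the grasp point.
Start: joints at [-1.308, 0.276, 1.505, -0, 1.361, -0.121], TCP at [215.309, -533.205, 205.493] pointing down, gripper open.
Joint ranges: [-2.89, 2.89], [-0.75, 2.08], [0.22, 2.7], [-1.18, 4.32], [0.11, 2.71], [-2.7, 2.7]. Speed limits (rad/s): [2.57, 2.57, 3.14, 3.14, 3.14, 3.14].

### API

Orientations are given as [roll, pitch, yaw] about the fixed x, y, z axes, in that order (R = Rz(yaw) Ry(pitch) Rx(roll)).
In Python, from workcell import readout, viewer, order gives the robot as it stands.
- The arm moves only by the tool step_arm, never from a script. Its argument "series" is a list of rows, each a list of 2 entries, a list of its own where there are three numbers: the shift along the tool's x, y, z normalised to -1 to 1, where 1 is 5 cm, then the turn, a rotation vector about the tool's x, y, z normalised to -1 to 1, where 1 is 4 degrees. A call has 1 to 20 rows; each row shifts and turns the commanded pose from where the row before left it, along the tool's axes as they then stand; what a row does not reach is not made up. A row lasts 1/8 s, in which the tool goes at most 62.5 mm and 10.7 degrees, less where a joint would pass 70% of its speed; a pose out of reach is approached as far as the arm can. A call with a number of a shift or a turn outside -1 to 1 is refused whole. A call with a gripper value outside its range is refused whole. "fingers" is the gripper's target within -1 to 1 (fully open at 1, half-way at 0, shut at -1), set as the call begins (left out, the last holds). The fingers move at their own pace and stop on an object; the grip force is fixed at half the most. Time passes only in rows, so rows that do not move let the fingers close. It gives the time, the measured TCP pose, the force, the opening and the grip force at its end, in the units of the state.
- readout.sense(): the state, without advancing time (a new reading comes with each control period).
- viewer.camera(name): name is "side" or "top"; returns a dict with "image" (420x560x3 uint8, blue, green, red), "camera_matrix" (3x3 intrinsics, pixels), "eye" and "attitude" of the camera in the world. Camera axes: x right, y down, z forward; pixel columns grow to the right and rows downward; lengths in mm; the calibration is good to about 2 mm. A picture is of the moment at which its call begins. There is no depth.
- order.job_done(): hands the job in; it is judged then, once.
The state is a dict: "clock": time; "q": joint angles; "joint_vel": joint speeds; "effort": joint torques, N m; "tcp_pos": TCP position; "tcp_rot": TCP orientation; "contact_force": force on the tool from outside, world axes, zero at the start; "moment": the same for the moment, N m; "finger_gap": opening from 0.0 (shut) to 1.0 (fully open); "finger_force": force on a finger pad.
Only numpy, scipy, OpenCV 4.12 (cv2) and the standard library are available. Lean on these libraries where they do the work, as an engineer would, in place of code of your own. Each camera call takes 0.05 s, during which the arm holds its last target. There are 200 camera calls.

## Working session

There is one attempt and no reset: what is moved stays moved. The work goes in short steps, Python scripts to look and compute and a tool call to move; the robot and the scene stay as the last step left them, time stands still between calls to the robot, and variables do not carry over. Pictures are saved under pics/ and viewed, at most 10 in all, crops included, and the job is handed in when it is done.

Besides the shell and the picture viewer there is one more tool, called in YAML: its name, and indented under it one key for each argument. step_arm: Moves the arm, as the interface text tells. Scaled input: -1 to 1 covers 5 cm each way for a shift and 4 degrees each way for a turn. Its arguments: {"type":"object","properties":{"series":{"type":"array"},"fingers":{"type":"number"}},"required":["series"]}

```bash
mkdir -p pics; python3 - <<'E'
from workcell import readout, viewer
import cv2,json
for n in("top","side"):
    c=viewer.camera(n); cv2.imwrite(f"pics/{n}0.png",c["image"]); print(n,c["camera_matrix"],c["eye"],c["attitude"])
s=readout.sense(); print(s)
E
```

```text
top [[497.85299482   0.         283.06156938]
 [  0.         497.85299482 212.68139415]
 [  0.           0.           1.        ]] [ 438.65461744   12.85311671 1185.25960079] [-3.08829284 -0.00633733 -1.54475795]
side [[495.54986285   0.         278.11708069]
 [  0.         495.54986285 210.20925543]
 [  0.           0.           1.        ]] [ 14.82693769 663.97133017 902.1000706 ] [-2.37972023  0.01272115 -2.4748612 ]
{'clock': 0.1, 'q': array([-1.30798382e+00,  2.76542369e-01,  1.50596585e+00, -1.64170269e-06,
        1.36069261e+00, -1.20987424e-01]), 'joint_vel': array([ 0.00169372, -0.00200507, -0.00186131, -0.00136942,  0.00154095,
       -0.00129399]), 'effort': array([ 1.57387629e-03, -4.05453300e+01, -2.37778652e+01,  6.99980487e-02,
        2.99295620e-02, -5.27605812e-05]), 'tcp_pos': array([ 215.1804332 , -532.69345629,  204.70139286]), 'tcp_rot': array([-3.13999604e+00, -1.92501728e-04,  3.83800123e-01]), 'contact_force': array([-0.36071919, -0.56858844, -0.63108094]), 'moment': array([ 0.02798976,  0.03939916, -0.05316508]), 'finger_force': 0.0, 'finger_gap': 1.0004444428029624}
```

View pics/top0.png

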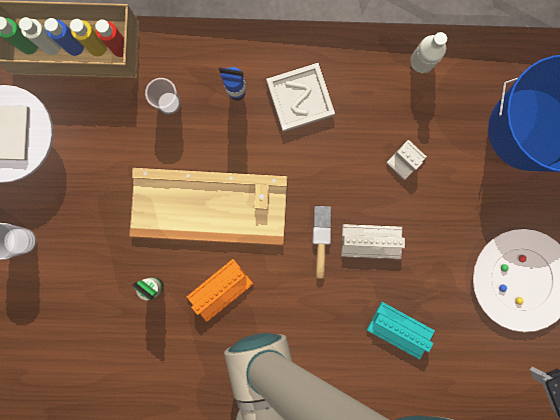

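View pics/side0.png

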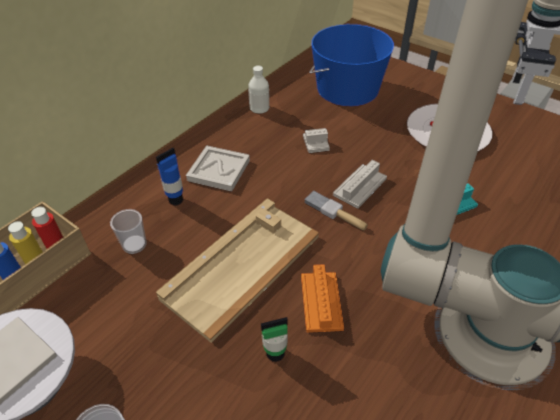

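The top view shows the candidates. The white moulding at (373,242) is about 60 px long. The short white offcut is at (406,160). The orange look-alike is at (220,290) and the turquoise one at (401,330). The long white one at (373,242) fits the description, and I'll confirm it in a crop. The board is at (208,207), with the fence on its upper side and the stop at (262,196). The brush lies at (321,242), close to the moulding. The side view agrees, with the long white moulding at (361,185) and the stop at (268,215).

```bash
cat > h.py <<'E'
import numpy as np,cv2
from scipy.spatial.transform import Rotation as R
from workcell import readout, viewer
def ray(c,px,z):
    px=np.atleast_2d(np.float64(px)); d=np.c_[px,np.ones(len(px))]@np.linalg.inv(c["camera_matrix"]).T
    d=d@R.from_euler("xyz",c["attitude"]).as_matrix().T
    e=np.array(c["eye"]); return e+d*((z-e[2])/d[:,2])[:,None]
def proj(c,P):
    p=(np.atleast_2d(P)-c["eye"])@R.from_euler("xyz",c["attitude"]).as_matrix()@c["camera_matrix"].T
    return p[:,:2]/p[:,2:]
def biggest(m):
    return max(cv2.findContours(m.astype(np.uint8),cv2.RETR_EXTERNAL,cv2.CHAIN_APPROX_NONE)[0],key=cv2.contourArea)
E
python3 - <<'E'
from h import *
c=viewer.camera("top");im=c["image"]
a=cv2.resize(im[150:280,300:430],None,fx=4,fy=4,interpolation=2)
b=cv2.resize(im[160:250,120:300],None,fx=4,fy=4,interpolation=2)
cv2.imwrite("pics/a.png",a);cv2.imwrite("pics/b.png",b)
hsv=cv2.cvtColor(im,cv2.COLOR_BGR2HSV)
w=np.zeros(im.shape[:2],bool); w[215:275,336:415]=True
m=w&(hsv[...,1]<70)&(hsv[...,2]>90)
k=biggest(m);r=cv2.minAreaRect(k);print(r,cv2.boxPoints(r).round(1).tolist())
print(ray(c,[r[0]],6).round(1), ray(c,cv2.boxPoints(r),6).round(1))
w[:]=0;w[155:255,120:295]=True
m=w&(hsv[...,0]<28)&(hsv[...,2]>130)
k=biggest(m);r=cv2.minAreaRect(k);print(r,cv2.boxPoints(r).round(1).tolist())
q=cv2.approxPolyDP(cv2.convexHull(k),4,True)[:,0];print(q.tolist())
E
```

```text
((372.8218994140625, 241.3082275390625), (62.734764099121094, 32.75532150268555), 2.12109637260437) [[340.8999938964844, 256.5], [342.1000061035156, 223.8000030517578], [404.79998779296875, 226.10000610351562], [403.6000061035156, 258.79998779296875]]
[[ 439.5 -207.2    6. ]] [[ 401.7 -132.2    6. ]
 [ 479.1 -133.6    6. ]
 [ 477.5 -282.5    6. ]
 [ 400.  -280.6    6. ]]
((211.5, 199.5), (89.0, 165.0), 90.0) [[129.0, 155.0], [294.0, 155.0], [294.0, 244.0], [129.0, 244.0]]
[[294, 155], [294, 229], [282, 244], [129, 236], [133, 167]]
```

View pics/a.png

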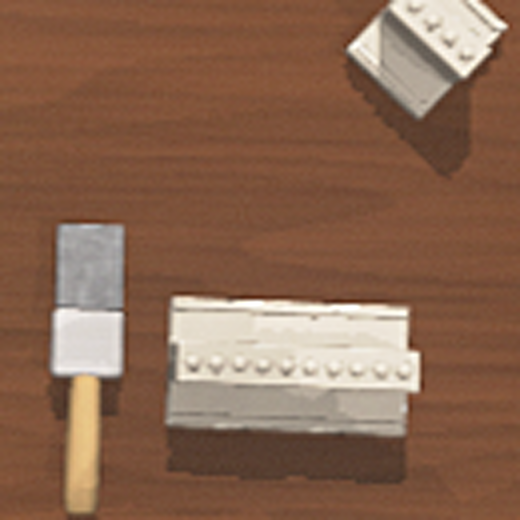

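View pics/b.png

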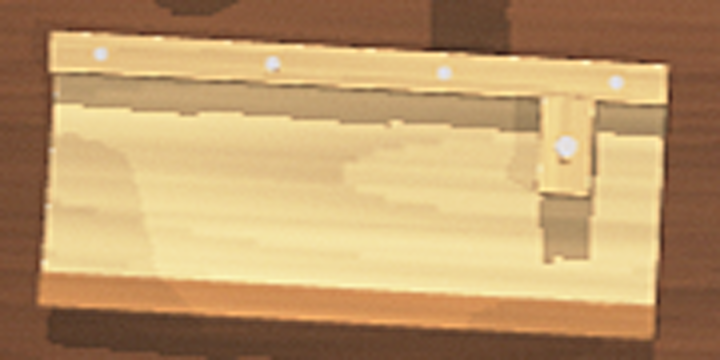

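The crop confirms the target: the white long moulding spans crop (168..420, 296..436), with its rib at (179..420, 342..392), and is clearly longer than the offcut. The brush is to its left, about 15 px away. On the board, the fence inner top edge runs crop (50,72) to (667,104), and the stop top is at (541..592, 95..193).

```bash
python3 - <<'E'
from h import *
c=viewer.camera("top")
def f(off,pts,z): return ray(c,(np.array(pts)+.5)/4-.5+off,z)[:,:2].round(1)
A=[300,150];B=[120,160]
np.set_printoptions(suppress=True)
def d(P,t): print(t,P.tolist(),"mean",P.mean(0).round(1))
d(f(A,[(179,342),(420,352),(418,392),(177,381)],42),"rib")
d(f(A,[(172,296),(409,306)],12),"far flange");d(f(A,[(166,426),(404,435)],0),"near flange")
d(f(B,[(50,32),(668,64)],32),"fence far");F=f(B,[(50,72),(667,104)],32);d(F,"fence in")
d(f(B,[(42,272),(655,304)],18),"bed near");d(f(B,[(39,303),(654,338)],0),"bottom near")
d(f(B,[(541,95),(594,97),(541,191),(589,195)],46),"stop")
d(f(B,[(566,146)],46),"stop screw")
d(f(B,[(100,54),(272,64),(444,73),(615,82)],32),"screws")
E
```

```text
rib [[451.9, -134.9], [449.8, -273.4], [426.9, -272.6], [429.6, -134.2]] mean [ 439.6 -203.8]
far flange [[479.3, -134.1], [477.1, -274.1]] mean [ 478.2 -204.1]
near flange [[402.4, -133.5], [400.7, -275.1]] mean [ 401.5 -204.3]
fence far [[596.0, 360.9], [587.0, 1.1]] mean [591.5 181. ]
fence in [[572.7, 359.9], [563.6, 1.1]] mean [568.2 180.5]
bed near [[456.7, 363.9], [447.3, 4.9]] mean [452.  184.4]
bottom near [[438.5, 370.3], [427.3, 4.9]] mean [432.9 187.6]
stop [[565.3, 73.7], [565.0, 43.3], [510.1, 72.1], [508.5, 44.6]] mean [537.2  58.4]
stop screw [[536.3, 58.5]] mean [536.3  58.5]
screws [[584.0, 331.4], [580.8, 231.3], [578.2, 131.2], [575.6, 31.7]] mean [579.6 181.4]
```

step_arm:
  series:
    - [[0,0,0],[0,0,-0.987]]
    - [[0,0,0],[0,0,-0.987]]
    - [[0,0,0],[0,0,-0.987]]
    - [[0,0,0],[0,0,-0.987]]
    - [[0,0,0],[0,0,-0.987]]
    - [[0,0,0],[0,0,-0.987]]
    - [[0,0,0],[0,0,-0.987]]
    - [[0,0,0],[0,0,-0.987]]
    - [[0,0,0],[0,0,-0.987]]
    - [[0,0,0],[0,0,-0.987]]
    - [[0,0,0],[0,0,-0.987]]
    - [[0,0,0],[0,0,-0.987]]
    - [[0,0,0],[0,0,-0.987]]
    - [[0,0,0],[0,0,-0.987]]
    - [[0,0,0],[0,0,-0.987]]
    - [[0,0,0],[0,0,-0.987]]
    - [[0,0,0],[0,0,-0.987]]
    - [[0,0,0],[0,0,0]]
  fingers: 1

```text
clock: 2.45
tcp_pos: [215.3, -533.1, 205.3]
tcp_rot: [-3.141, -0.0, 1.554]
contact_force: [-1.1, -0.8, -0.2]
finger_gap: 1.003
finger_force: 0.0
```

step_arm:
  series:
    - [[0.832,0.547,0],[0,0,0]]
    - [[0.832,0.547,0],[0,0,0]]
    - [[0.832,0.547,0],[0,0,0]]
    - [[0.832,0.547,0],[0,0,0]]
    - [[0.832,0.547,0],[0,0,0]]
    - [[0.832,0.547,0],[0,0,0]]
    - [[0.832,0.547,0],[0,0,0]]
    - [[0.832,0.547,0],[0,0,0]]
    - [[0,0,0.7],[0,0,0]]
    - [[0,0,0.7],[0,0,0]]
    - [[0,0,0.7],[0,0,0]]
    - [[0,0,0],[0,0,0]]
    - [[0,0,0],[0,0,0]]

```text
clock: 4.08
tcp_pos: [440.1, -204.4, 101.5]
tcp_rot: [3.14, 0.001, 1.555]
contact_force: [0.2, -0.3, -0.2]
finger_gap: 0.999
finger_force: 0.0
```

```bash
python3 - <<'E'
from h import *
for n in("top","side"):
    c=viewer.camera(n); s=readout.sense(); p=s["tcp_pos"]
    print(n,p.round(1),s["tcp_rot"].round(4),proj(c,[p,[439.6,-204,42]]).round(1).tolist())
    cv2.imwrite(f"pics/{n}1.png",c["image"])
    if n=="side": cv2.imwrite("pics/s1c.png",cv2.resize(c["image"][110:260,290:450],None,fx=4,fy=4,interpolation=2))
E
```

```text
top [ 440.4 -204.7  101.9] [3.1392e+00 1.6000e-03 1.5547e+00] [[379.9, 241.1], [374.4, 241.3]]
side [ 440.4 -204.7  102. ] [3.1388e+00 1.8000e-03 1.5547e+00] [[363.9, 156.3], [361.4, 174.5]]
```

View pics/s1c.png

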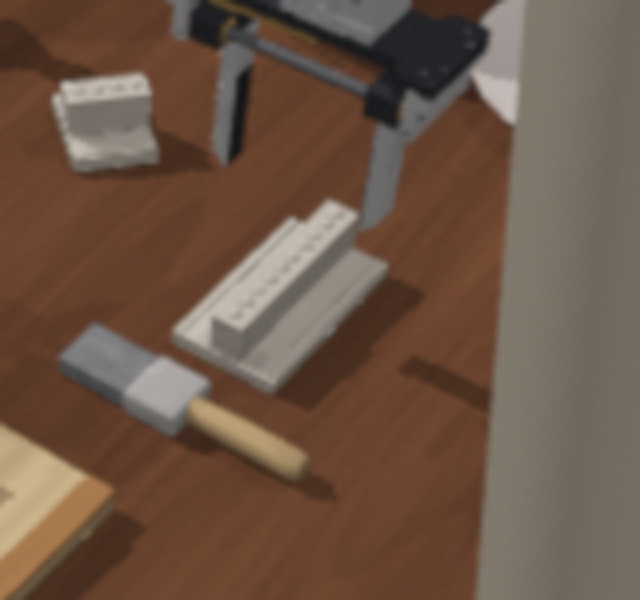

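The side crop shows the rib top centre at about (361,176), against a predicted (361.4,174.5). The open fingers straddle the rib, so the descent is clear.

step_arm:
  series:
    - [[0,0,0.5],[0,0,0]]
    - [[0,0,0.5],[0,0,0]]
    - [[0,0,0.4],[0,0,0]]
    - [[0,0,0.2],[0,0,0]]
    - [[0,0,0.08],[0,0,0]]
    - [[0,0,0],[0,0,0]]
    - [[0,0,0],[0,0,0]]

```text
clock: 5.05
tcp_pos: [439.8, -204.2, 17.2]
tcp_rot: [3.14, 0.001, 1.555]
contact_force: [-0.7, -0.4, 0.7]
finger_gap: 1.003
finger_force: 0.0
```

step_arm:
  series:
    - [[0,0,0],[0,0,0]]
    - [[0,0,0],[0,0,0]]
    - [[0,0,0],[0,0,0]]
    - [[0,0,0],[0,0,0]]
    - [[0,0,0],[0,0,0]]
    - [[0,0,0],[0,0,0]]
    - [[0,0,0],[0,0,0]]
    - [[0,0,0],[0,0,0]]
    - [[0,0,0],[0,0,0]]
    - [[0,0,0],[0,0,0]]
  fingers: -1

```text
clock: 6.3
tcp_pos: [439.5, -204.0, 16.5]
tcp_rot: [3.141, 0.0, 1.555]
contact_force: [1.5, 1.2, -0.6]
finger_gap: 0.252
finger_force: 30.0
```

step_arm:
  series:
    - [[0,0,-0.1],[0,0,0]]
    - [[0,0,-0.3],[0,0,0]]
    - [[0,0,-0.6],[0,0,0]]
    - [[0,0,-0.6],[0,0,0]]
    - [[0,0,-0.4],[0,0,0]]
    - [[0,0,0],[0,0,0.14]]
    - [[0,0,0],[0,0,0]]
    - [[0,0,0],[0,0,0]]

```text
clock: 7.3
tcp_pos: [438.4, -203.4, 115.3]
tcp_rot: [-3.139, -0.001, 1.545]
contact_force: [0.3, 0.1, -2.2]
finger_gap: 0.256
finger_force: 30.0
```

```bash
python3 - <<'E'
from h import *
s=readout.sense();print(s["tcp_pos"].round(1),s["tcp_rot"].round(4),s["contact_force"].round(1),s["moment"].round(2),s["finger_force"])
def rows(d,yaw):
    return d[0]*np.cos(yaw)+d[1]*np.sin(yaw), d[0]*np.sin(yaw)-d[1]*np.cos(yaw)
print(rows(np.array([519.3,153.8])-s["tcp_pos"][:2],1.5453))
E
```

```text
[ 438.4 -203.4  115.3] [-3.1394e+00 -1.2000e-03  1.5454e+00] [ 0.3  0.1 -2.2] [-0.04 -0.11 -0.04] 29.99951273202896
(np.float64(359.11388755624876), np.float64(71.75543981291187))
```

step_arm:
  series:
    - [[0.35,0.07,0],[0,0,0]]
    - [[0.513,0.1025,0],[0,0,0]]
    - [[0.513,0.1025,0],[0,0,0]]
    - [[0.513,0.1025,0],[0,0,0]]
    - [[0.513,0.1025,0],[0,0,0]]
    - [[0.513,0.1025,0],[0,0,0]]
    - [[0.513,0.1025,0],[0,0,0]]
    - [[0.513,0.1025,0],[0,0,0]]
    - [[0.513,0.1025,0],[0,0,0]]
    - [[0.513,0.1025,0],[0,0,0]]
    - [[0.513,0.1025,0],[0,0,0]]
    - [[0.513,0.1025,0],[0,0,0]]
    - [[0.513,0.1025,0],[0,0,0]]
    - [[0.513,0.1025,0],[0,0,0]]
    - [[0.163,0.0325,0],[0,0,0]]
    - [[0,0,0.3],[0,0,0]]
    - [[0,0,0.3],[0,0,0]]
    - [[0,0,0],[0,0,0]]
    - [[0,0,0],[0,0,0]]

```text
clock: 9.68
tcp_pos: [520.1, 152.7, 86.2]
tcp_rot: [-3.141, 0.0, 1.544]
contact_force: [-0.1, -0.1, -2.4]
finger_gap: 0.256
finger_force: 30.0
```

```bash
python3 - <<'E'
from h import *
s=readout.sense();print(s["tcp_pos"].round(1),s["tcp_rot"].round(4))
a=viewer.camera("top");b=viewer.camera("side")
x=cv2.resize(a["image"][150:260,120:300],(720,440),interpolation=2)
y=cv2.resize(b["image"][170:320,150:340],(760,600),interpolation=2)
cv2.imwrite("pics/t2.png",x);cv2.imwrite("pics/s2.png",y)
E
```

```text
[520.1 152.7  86.2] [-3.1412e+00  2.0000e-04  1.5445e+00]
```

View pics/s2.png

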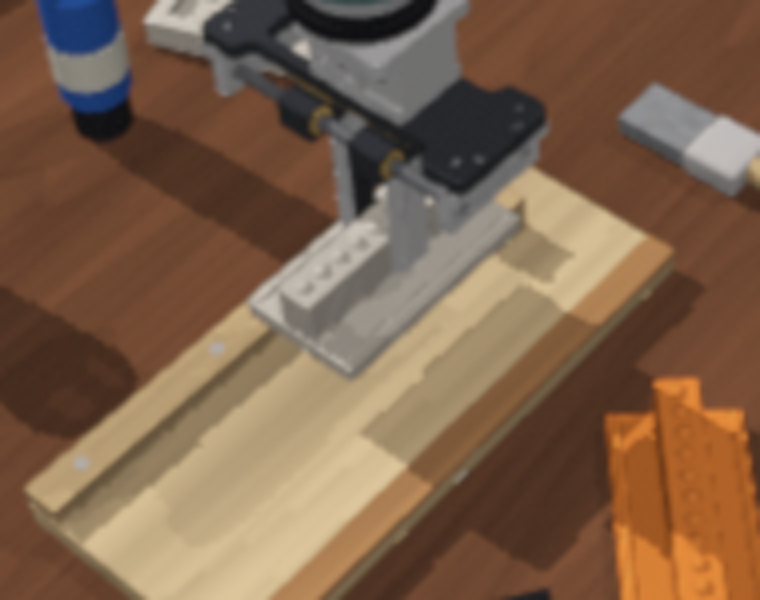

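View pics/t2.png

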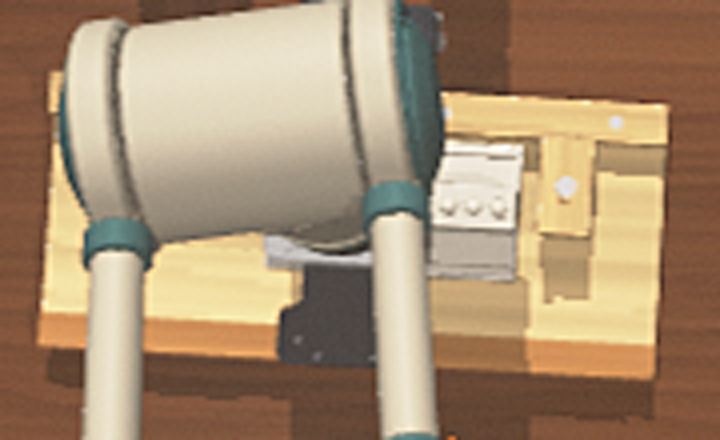

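The moulding is held level over the bed. In the top crop its stop-side end runs from (524,145) to (516,278), clear of the stop's left edge at 541.

```bash
python3 - <<'E'
from h import *
a=viewer.camera("top");b=viewer.camera("side")
s=readout.sense();p=s["tcp_pos"];print(p.round(1),s["tcp_rot"].round(4))
z=p[2]-17
f=lambda c,o,P,h:ray(c,(np.array(P)+.5)/4-.5+o,h).round(1)
print(f(a,[120,150],[(524,145),(516,278)],z+12))
print(f(a,[120,150],[(266,262)],z))
print("side left end (+y) bottom corners",f(b,[150,170],[(250,307),(352,372)],z+6), "right",f(b,[150,170],[(522,218)],z+6))
E
```

```text
[520.5 153.1  86.9] [ 3.1406e+00 -1.0000e-04  1.5451e+00]
[[555.5  81.1  81.9]
 [481.4  83.3  81.9]]
[[487.1 224.3  69.9]]
side left end (+y) bottom corners [[556.9 222.6  75.9]
 [484.  222.   75.9]] right [[480.3  82.2  75.9]]
```

step_arm:
  series:
    - [[0,0,0.4],[0,0,0]]
    - [[0,0,0.3],[0,0,0]]
    - [[0,0,0.16],[0,0,0]]
    - [[0,0,0.06],[0,0,0]]
    - [[0,0,0],[0,0,0]]
    - [[0,0,0],[0,0,0]]
    - [[0,0,0],[0,0,0]]

```text
clock: 10.75
tcp_pos: [520.4, 153.3, 40.8]
tcp_rot: [3.141, -0.0, 1.545]
contact_force: [-0.0, -0.3, -3.0]
finger_gap: 0.257
finger_force: 30.0
```

step_arm:
  series:
    - [[0,0,0.02],[0,0,0]]
    - [[0,0,0.02],[0,0,0]]
    - [[0,0,0.02],[0,0,0]]
    - [[0,0,0.02],[0,0,0]]
    - [[0,0,0],[0,0,0]]
    - [[0,0,0],[0,0,0]]

```text
clock: 11.5
tcp_pos: [520.1, 153.3, 36.4]
tcp_rot: [-3.142, 0.0, 1.545]
contact_force: [-0.8, 0.8, -1.8]
finger_gap: 0.25
finger_force: 30.0
```

step_arm:
  series:
    - [[-0.05,0,0],[0,0,0]]
    - [[-0.05,0,0],[0,0,0]]
    - [[-0.02,0,0],[0,0,0]]
    - [[0,0,0],[0,0,0]]
    - [[0,0,0],[0,0,0]]

```text
clock: 12.12
tcp_pos: [520.0, 147.3, 36.4]
tcp_rot: [3.142, 0.0, 1.545]
contact_force: [-0.5, 0.1, -2.7]
finger_gap: 0.251
finger_force: 30.0
```

step_arm:
  series:
    - [[-0.02,0,0],[0,0,0]]
    - [[-0.02,0,0],[0,0,0]]
    - [[0,0,0],[0,0,0]]
    - [[0,0,0],[0,0,0]]

```text
clock: 12.62
tcp_pos: [519.9, 145.3, 36.4]
tcp_rot: [3.142, 0.0, 1.545]
contact_force: [0.6, -0.2, -1.9]
finger_gap: 0.253
finger_force: 30.0
```

step_arm:
  series:
    - [[-0.01,0,0],[0,0,0]]
    - [[-0.01,0,0],[0,0,0]]
    - [[0,0,0],[0,0,0]]
    - [[0,0,0],[0,0,0]]

```text
clock: 13.12
tcp_pos: [519.9, 144.3, 36.4]
tcp_rot: [3.142, 0.0, 1.545]
contact_force: [0.3, 0.5, -2.1]
finger_gap: 0.253
finger_force: 30.0
```

step_arm:
  series:
    - [[-0.01,0,0],[0,0,0]]
    - [[-0.01,0,0],[0,0,0]]
    - [[0,0,0],[0,0,0]]
    - [[0,0,0],[0,0,0]]

```text
clock: 13.62
tcp_pos: [520.0, 144.0, 36.5]
tcp_rot: [3.141, -0.001, 1.545]
contact_force: [-0.5, 5.0, -1.7]
finger_gap: 0.251
finger_force: 30.0
```

step_arm:
  series:
    - [[0.024,0,0],[0,0,0]]
    - [[0,0.05,0],[0,0,0]]
    - [[0,0.05,0],[0,0,0]]
    - [[0,0.03,0],[0,0,0]]
    - [[0,0,0],[0,0,0]]
    - [[0,0,0],[0,0,0]]

```text
clock: 14.38
tcp_pos: [526.3, 144.2, 36.4]
tcp_rot: [-3.141, 0.0, 1.545]
contact_force: [-0.1, 0.3, -1.1]
finger_gap: 0.256
finger_force: 30.0
```

step_arm:
  series:
    - [[0,0.01,0],[0,0,0]]
    - [[0,0.01,0],[0,0,0]]
    - [[0,0,0],[0,0,0]]
    - [[0,0,0],[0,0,0]]

```text
clock: 14.88
tcp_pos: [527.4, 144.3, 36.4]
tcp_rot: [3.142, 0.0, 1.545]
contact_force: [1.1, -0.4, -2.2]
finger_gap: 0.257
finger_force: 30.0
```

step_arm:
  series:
    - [[0,0.01,0],[0,0,0]]
    - [[0,0.01,0],[0,0,0]]
    - [[0,0,0],[0,0,0]]
    - [[0,0,0],[0,0,0]]

```text
clock: 15.38
tcp_pos: [528.4, 144.3, 36.4]
tcp_rot: [-3.142, 0.0, 1.545]
contact_force: [-0.1, 0.1, -2.4]
finger_gap: 0.253
finger_force: 30.0
```

step_arm:
  series:
    - [[0,0,0.01],[0,0,0]]
    - [[0,0,0.01],[0,0,0]]
    - [[0,0,0],[0,0,0]]
    - [[0,0,0],[0,0,0]]

```text
clock: 15.88
tcp_pos: [528.4, 144.3, 35.4]
tcp_rot: [3.142, 0.0, 1.545]
contact_force: [0.3, 0.5, -2.6]
finger_gap: 0.252
finger_force: 30.0
```

step_arm:
  series:
    - [[0,0,0.01],[0,0,0]]
    - [[0,0,0],[0,0,0]]
    - [[0,0,0],[0,0,0]]

```text
clock: 16.25
tcp_pos: [528.4, 144.3, 34.9]
tcp_rot: [3.142, 0.0, 1.545]
contact_force: [0.2, 0.2, -2.0]
finger_gap: 0.254
finger_force: 30.0
```

step_arm:
  series:
    - [[0,0,0.01],[0,0,0]]
    - [[0,0,0],[0,0,0]]
    - [[0,0,0],[0,0,0]]

```text
clock: 16.62
tcp_pos: [528.4, 144.3, 34.5]
tcp_rot: [3.141, 0.0, 1.545]
contact_force: [0.2, 0.3, -0.9]
finger_gap: 0.252
finger_force: 30.0
```

step_arm:
  series:
    - [[0,0.01,0],[0,0,0]]
    - [[0,0,0],[0,0,0]]
    - [[0,0,0],[0,0,0]]

```text
clock: 17.0
tcp_pos: [528.5, 144.3, 34.5]
tcp_rot: [-3.141, 0.0, 1.545]
contact_force: [-1.6, -0.2, 0.8]
finger_gap: 0.254
finger_force: 30.0
```

step_arm:
  series:
    - [[0,0.01,0],[0,0,0]]
    - [[0,0,0],[0,0,0]]
    - [[0,0,0],[0,0,0]]

```text
clock: 17.38
tcp_pos: [529.1, 144.3, 34.5]
tcp_rot: [-3.141, 0.0, 1.545]
contact_force: [-3.3, -0.1, 2.8]
finger_gap: 0.251
finger_force: 30.0
```

step_arm:
  series:
    - [[0,0.01,0],[0,0,0]]
    - [[0,0,0],[0,0,0]]
    - [[0,0,0],[0,0,0]]

```text
clock: 17.75
tcp_pos: [529.2, 144.3, 34.5]
tcp_rot: [-3.14, 0.0, 1.545]
contact_force: [-5.1, 0.4, 5.2]
finger_gap: 0.255
finger_force: 30.0
```

step_arm:
  series:
    - [[0,0.01,0],[0,0,0]]
    - [[0,0,0],[0,0,0]]
    - [[0,0,0],[0,0,0]]

```text
clock: 18.12
tcp_pos: [529.2, 144.3, 34.6]
tcp_rot: [-3.139, 0.0, 1.545]
contact_force: [-6.1, 0.7, 5.1]
finger_gap: 0.255
finger_force: 30.0
```

step_arm:
  series:
    - [[0,0.01,0],[0,0,0]]
    - [[0,0,0],[0,0,0]]
    - [[0,0,0],[0,0,0]]

```text
clock: 18.5
tcp_pos: [529.2, 144.3, 34.6]
tcp_rot: [-3.139, 0.0, 1.545]
contact_force: [-6.8, 0.3, 7.7]
finger_gap: 0.251
finger_force: 30.0
```

step_arm:
  series:
    - [[0,0.015,0],[0,0,0]]
    - [[0,0.015,0],[0,0,0]]
    - [[0,0,0],[0,0,0]]
    - [[0,0,0],[0,0,0]]

```text
clock: 19.0
tcp_pos: [529.3, 144.3, 34.6]
tcp_rot: [-3.136, 0.0, 1.545]
contact_force: [-9.6, 1.2, 9.8]
finger_gap: 0.253
finger_force: 30.0
```

```bash
python3 - <<'E'
from h import *
F=[];P=[]
for i in range(8):
    if i==7: im=viewer.camera("side")
    else: viewer.camera("top")
    s=readout.sense();F.append(s["contact_force"]);P.append(np.r_[s["tcp_pos"],s["tcp_rot"]])
print(np.mean(F,0).round(2),np.std(F,0).round(2),np.mean(P,0).round(3),s["clock"])
cv2.imwrite("pics/s3.png",cv2.resize(im["image"][170:320,150:340],(760,600),interpolation=2))
E
```

```text
[-9.35  0.65  9.71] [0.45 0.46 0.49] [529.323 144.306  34.648  -3.136   0.      1.545] 19.4
```

View pics/s3.png

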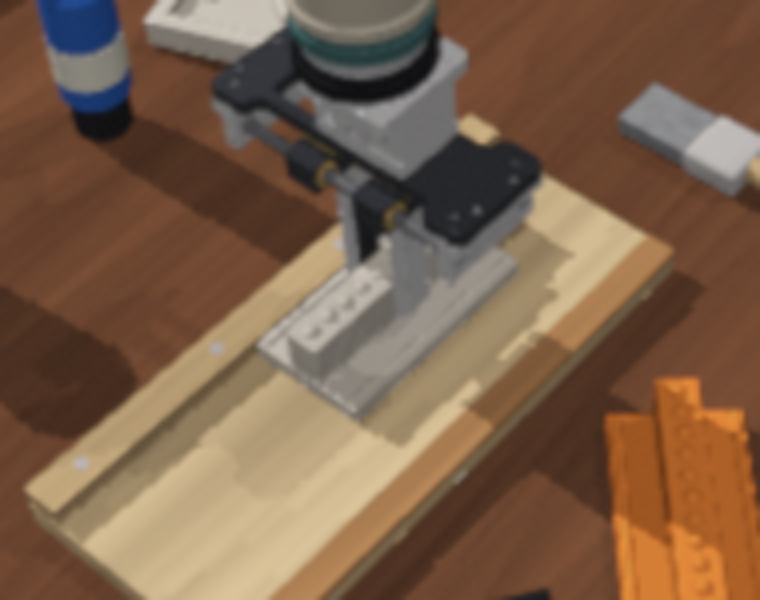

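The moulding lies flat with its flange edge on the fence, shown by the line from (262,345) to the stop. I'll add a little more fence push for margin.

step_arm:
  series:
    - [[0,0.01,-0.003],[0,0,0]]
    - [[0,0.015,-0.003],[0,0,0]]
    - [[0,0,0],[0,0,0]]
    - [[0,0,0],[0,0,0]]
    - [[0,0,0],[0,0,0]]
    - [[0,0,0],[0,0,0]]

```text
clock: 20.15
tcp_pos: [529.4, 144.4, 34.7]
tcp_rot: [-3.134, 0.0, 1.545]
contact_force: [-11.7, 0.7, 10.3]
finger_gap: 0.254
finger_force: 30.0
```

```bash
python3 -c "
from workcell import order
print(order.job_done())"
```

```text
the job is handed in; nothing more can be done
None
```

I handed the job in at about 20 s with the long moulding flat on the bed, against the fence and within about 1 mm of the stop, still gripped at 30 N; the measured push was about 10 N down and 12 N towards the fence, and no verdict came back.

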